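# Wind the blue receiving-desk timer and set it to five minutes

## Task

The goods in the blue crates must rest five minutes before checking. On the timer with the blue housing, twist the knob clockwise until its white pointer is clearly past the red top mark, then turn it back until the pointer is on the green five-minute mark, and let go. Leave the orange timer's knob as it is, and leave the drinks can standing where it is.

Things in the scene. Friction and masses are not known exactly. Their poses are not given: they have to be found in the camera images.
- blue_timer (a joint): Knob angle of the blue timer, rad, growing clockwise seen from above. 0 = pointer on the black zero mark, 0.60 = green five-minute mark, 1.20 = red ten-minute top mark, 1.50 = hard stop. Starts between 0 and 0.3. It stays where it is left (no spring, no running down; friction about 0.06 N m). One grasp does the whole twist.
- blue_grip (a point): Grip point on the blue timer's turning axis, 69 mm above the table. Knob: black upright bar 50 x 16 mm, from 44 to 78 mm above the table, on a 54 mm disc. Frame turns with the knob: x along the bar (white pointer on its -x end), y across the 16 mm (pinch there), z up. Blue housing 110 mm square, 34 mm high, fixed to the table; white dial on top with coloured marks. Place and heading vary.
- orange_pointer (a point): Pointer end of the knob on a second, identical timer with an orange housing, to be left alone: 78 mm above the table; its turning axis lies 25 mm along this frame's +x. Either timer may be on the left.
- can: Plain aluminium drinks can, loose, standing beyond the timers, 66 mm in diameter, 115 mm high; origin at the centre of its underside. To be left alone. A loose carton, label roll and hand scanner also lie about, at least 110 mm from the timers' axes (nearest edge).
There are look-alikes about, which are no part of the job. Leave any yellow look-alike of the part that bears blue_timer alone.

How it is judged:
On the way:
1. the blue timer's pointer is turned past the red top mark (knob angle above 1.22) (value of joint blue_timer above 1.22 rad), for 0.1 s.
At the end, for the whole second after the job is handed in: After having been past the red mark, the blue timer's knob is at rest within 0.2 rad (11 degrees) of the green mark: angle between 0.4 and 0.8 (value of joint blue_timer between 0.4 and 0.8 rad and velocity of joint blue_timer between -0.05 and 0.05 rad/s); the robot touches nothing.
It fails at once if the orange timer's knob is turned (its pointer moves more than 8 mm) (distance of orange_pointer from where it was at the start of the episode above 0.008 m).
It fails at once if the drinks can is moved more than 30 mm or tipped (distance of can from where it was at the start of the episode above 0.03 m or angle between can's own z axis and vertical above 0.5 rad).
It also fails if it takes over 38 s, if anything falls off the work surface, if the arm or the gripper's body presses on something with over 40 N, if the wrist force passes 120 N, or if a joint passes its speed limit or range.

## Robot

A 6-joint arm with a two-finger parallel gripper is mounted at the origin on the work surface. World frame = base frame: x ahead of the robot, y to its left, z up, the work surface at z = 0. Lengths are in m, angles in rad, forces in N, time in s.
With the tool pointing down it reaches from about 0.25 to 0.775 m from the base axis. Payload 4 kg.
Tool frame: the origin (TCP) lies between the finger pads; the fingertips stand 11 mm ahead of it and the grasp point (between the pads) lies 8 mm behind it; z points along the fingers, y is the direction in which the jaws open and shut (so a half turn about z gives the same grasp; the last joint's range is limited). The gripper opens to 94 mm and grips with 3 to 60 N. Pads are 16 mm wide; open, the fingers measure 119 mm over their backs; the gripper's body (75 mm by 177 mm) begins 78 mm behind the grasp point.
Start: joints at [-1.35, 0.087, 1.371, -0, 1.684, -0.103], TCP at [0.175, -0.521, 0.217] pointing down, gripper open.
Joint ranges: [-3.1, 3.1], [-0.76, 2.03], [0.27, 2.55], [-1.08, 4.22], [0.17, 2.65], [-2.57, 2.57]. Speed limits (rad/s): [2.79, 2.79, 3.14, 3.14, 3.14, 3.14].

## Interface

Orientations are given as [roll, pitch, yaw] about the fixed x, y, z axes, in that order (R = Rz(yaw) Ry(pitch) Rx(roll)).
In Python, from bench import get_obs, cams, ticket gives the robot as it stands. The module is installed in compiled form; this text tells all that it offers.
- The arm moves only by the shell command python3 -m crank 'ROWS'. ROWS is JSON, a list of rows, each an object of numbers: "tx", "ty", "tz": the shift along the tool's x, y, z in cm; "twist": the turn about the tool's z in degrees; "grip": the opening, from 0 (shut) to 1 (fully open). In form: [{"tx": .., "ty": .., "tz": .., "twist": .., "grip": ..}, ...]. A call has 1 to 12 rows; each row shifts and turns the commanded pose from where the row before left it, along the tool's axes as they then stand; what a row does not reach is not made up. A row lasts 1/8 s, in which the tool goes at most 62.5 mm and 10.7 degrees, less where a joint would pass 70% of its speed; a pose out of reach is approached as far as the arm can. A call is refused whole if a number of a shift passes 6.25 or a number of a turn 10.7, either way. A call with a gripper value outside its range is refused whole. The fingers move at their own pace and stop on an object; the grip force is fixed at half the most. Time passes only in rows, so rows that do not move let the fingers close. It gives the time, the measured TCP pose, the force and the opening at its end, in the units of the state.
- get_obs(): the state, without advancing time (a new reading comes with each control period).
- cams.snapshot(name): name is "scene" or "top" or "wrist"; returns a dict with "frame" (400x640x3 uint8, red, green, blue), "intrinsics" (3x3 intrinsics, pixels), "dist" ([k1, k2, p1, p2, k3] as OpenCV has them; the pictures are not rectified), "R" (3x3) and "t" (3): a world point X has camera coordinates R X + t; the wrist camera has in their place "hand_eye" (4x4, takes a point from camera to tool coordinates, whose origin is the TCP and whose axes are the flange's). Camera axes: x right, y down, z forward; pixel columns grow to the right and rows downward; lengths in m; the calibration is good to about 2 mm. A picture is of the moment at which its call begins: read the wrist's pose just before it. There is no depth.
- ticket.close_job(): hands the job in, once; it reports no verdict.
Trained networks look in a picture, given as the dict that the camera call returned (one of the last four; its "shot" number tells which), for a name from the list of things; names that differ only in an ending like _2 or _b are one class to them, and where a whole thing is asked for, a point or a joint stands for the part that bears it (a point fixed in the world has none). Each returns a list of dicts, best first, with "conf" (0 to 1); they miss things now and then, are a little off and sometimes report something else, mostly with a low value. They report only what shows in the picture. A call takes as long as a camera call. They do not tell look-alikes from the thing itself.
- cams.outline_of(picture, query): "region" (400x640 bool, what is visible of it) and "centre" ([column, row] in pixels, amid what is visible of it).
The state is a dict: "time": time; "joint_positions": joint angles; "qvel": joint speeds; "joint_torque": joint torques, N m; "tool_pos": TCP position; "ee_rot": TCP orientation; "wrist_force": force on the tool from outside, world axes, zero at the start; "wrist_torque": the same for the moment, N m; "width": finger opening in m.
Only numpy, scipy, OpenCV 4.12 (cv2) and the standard library are available. Lean on these libraries where they do the work, as an engineer would, in place of code of your own. Each camera call takes 0.05 s, during which the arm holds its last target.

## Working session

There is one attempt and no reset: what is moved stays moved. The work goes in short steps, Python scripts to look and compute and a shell command to move; the robot and the scene stay as the last step left them, time stands still between calls to the robot, and variables do not carry over. Pictures are saved under pics/ and viewed, and the job is handed in when it is done.

```bash
mkdir -p pics
python3 - <<'E'
from bench import get_obs,cams
import cv2,pickle
o=get_obs();print({k:o[k] for k in('time','tool_pos','ee_rot','width')})
for n in('scene','top'):
    s=cams.snapshot(n);pickle.dump(s,open(n+'.pkl','wb'))
    cv2.imwrite(f'pics/{n}1.png',s['frame'][:,:,::-1])
    for q in('blue_timer','orange_pointer','can'):
        print(n,q,[(round(d['conf'],2),[round(float(x)) for x in d['centre']],int(d['region'].sum())) for d in cams.outline_of(s,q)])
print(get_obs()['time'])
E
```

```text
{'time': 0.0, 'tool_pos': array([ 0.17484345, -0.52090844,  0.21530245]), 'ee_rot': array([-3.13937570e+00, -1.69492942e-04,  3.23777464e-01]), 'width': 0.09373036938768325}
scene blue_timer [(0.95, [415, 246], 668)]
scene orange_pointer [(0.81, [256, 178], 554)]
scene can []
top blue_timer [(0.92, [221, 247], 505), (0.84, [246, 162], 500)]
top orange_pointer []
top can [(0.6, [314, 134], 985)]
0.4
```

View pics/scene1.png

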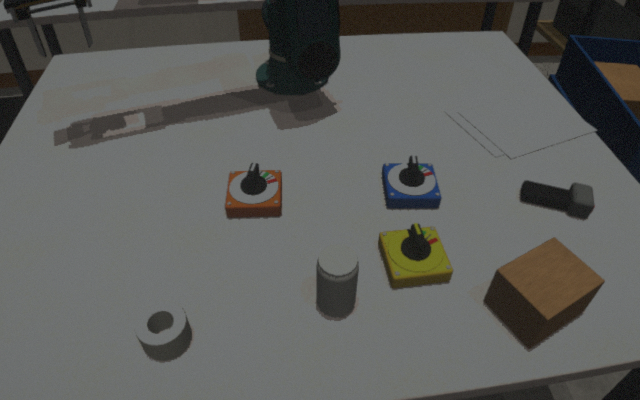

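View pics/top1.png

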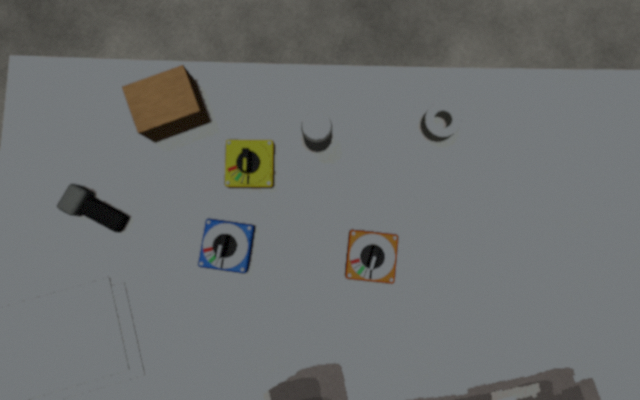

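Top view: the blue timer is at (226,246), the yellow look-alike at (249,163), the orange timer at (372,257) and the can at (317,128). The blue housing at (226,246), with its white dial, fits the description. I'll enlarge it to confirm and measure it.

```bash
cat > h.py <<'E'
import numpy as np,cv2
def ray(s,px,z):
    K=np.array(s['intrinsics'],float);d=np.array(s['dist'],float)
    u=cv2.undistortPoints(np.array([[px]],float),K,d)[0,0]
    R=np.array(s['R']);t=np.array(s['t']);c=-R.T@t;v=R.T@np.array([u[0],u[1],1.])
    return c+v*(z-c[2])/v[2]
def proj(s,X):
    R=np.array(s['R']);return cv2.projectPoints(np.array(X,float).reshape(-1,3),cv2.Rodrigues(R)[0],np.array(s['t'],float),np.array(s['intrinsics'],float),np.array(s['dist'],float))[0][:,0]
E
python3 - <<'E'
import pickle,cv2,numpy as np
from h import *
for n,(x0,y0) in (('top',(185,205)),('scene',(370,145))):
    s=pickle.load(open(n+'.pkl','rb'));f=s['frame'][:,:,::-1]
    c=f[y0:y0+80,x0:x0+80];c=np.clip(c.astype(float)*1.6,0,255).astype('uint8')
    cv2.imwrite(f'pics/{n}_crop.png',cv2.resize(c,(560,560),interpolation=cv2.INTER_CUBIC))
    hsv=cv2.cvtColor(np.ascontiguousarray(f),cv2.COLOR_BGR2HSV)
    m=cv2.inRange(hsv,(100,120,40),(130,255,255));
    mm=np.zeros_like(m);mm[y0:y0+80,x0:x0+80]=m[y0:y0+80,x0:x0+80]
    if n=='top':
        pts=cv2.findNonZero(mm);r=cv2.minAreaRect(pts);print(r)
        print('housing',ray(s,r[0],.034),[ray(s,p,.034).round(3) for p in cv2.boxPoints(r)])
        g=f.max(2)[y0:y0+80,x0:x0+80]
        print('cam',-np.array(s['R']).T@s['t'])
        for yy in range(225,268,2):print(yy,f.max(2)[yy,205:248])
E
```

```text
((226.04891967773438, 245.50733947753906), (49.49626541137695, 48.16120147705078), 8.53076457977295)
housing [0.51093736 0.20532438 0.034     ] [array([0.465, 0.265, 0.034]), array([0.57 , 0.255, 0.034]), array([0.557, 0.145, 0.034]), array([0.452, 0.156, 0.034])]
cam [ 0.5291102  -0.01541933  0.93971056]
225 [111 114 120 120 121 122 120 121 121 120 117 119 122 123 122 122 124 121
 122 123 123 123 123 122 122 122 121 121 119 116 113 113 113 113 115 116
 117 114 113 112 111 110 108]
227 [111 116 121 122 120 118 118 119 121 121 120 122 123 123 125 122 123 124
 123 123 123 124 124 123 122 122 123 121 123 122 121 121 115 110 111 115
 121 121 124 121 123 123 122]
229 [114 121 121 122 119 117 120 121 123 123 123 124 124 123 123 125 123 123
 124 124 124 122 123 123 123 122 124 124 124 123 124 122 123 121 118 119
 118 120 121 121 123 122 122]
231 [118 120 121 123 122 121 124 123 123 123 123 124 122 122 124 122 123 122
 122 122 122 121 123 123 122 125 123 123 124 124 124 123 123 124 122 122
 121 117 117 121 122 122 124]
233 [119 121 121 123 123 124 123 124 122 124 123 123 122 119 114 106 100 
[... 2466 characters left out ...]
3 101 104 106 108 111 114 114 110 108 114 118 108  85  65
  85 112 121 122 124 122 124 123 124 124 123 123 123 122 121 122 122 119
 119 122 122 121 117 104  84]
263 [121 123 124 118 114 105 105 111 117 117 111 109 114 120 116 102  75  67
  92 115 122 121 123 123 123 123 124 123 124 123 122 121 115 114 116 119
 121 120 123 121 113  99  75]
265 [118 117 121 121 121 119 119 118 115 113 111 114 117 120 116  95  71  78
 101 120 121 124 123 123 122 122 123 123 124 120 118 115 113 116 119 123
 121 123 121 118 110  92  65]
267 [104 103 102 102 105 108 109 108 110 109 108 108 108 112 107  91  74  86
 108 116 117 118 116 120 120 119 120 121 121 121 120 120 122 122 121 120
 120 119 117 110 103  85  59]
```

View pics/top_crop.png

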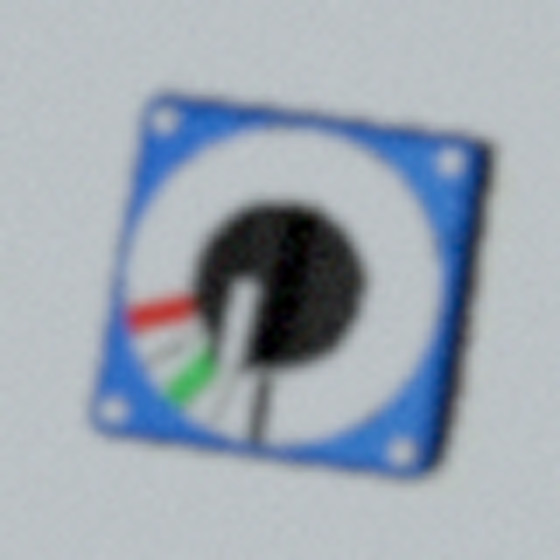

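View pics/scene_crop.png

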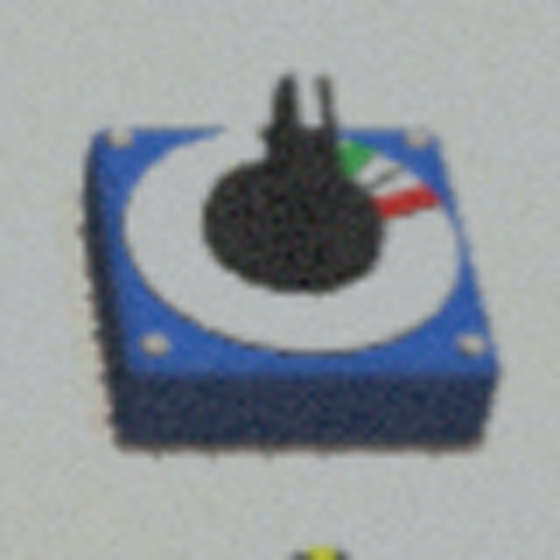

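Confirmed: the blue housing and white dial, with the pointer just clockwise of the black zero mark. Next I'll compute the axis and headings.

Run:
```python
import pickle
from h import *
s=pickle.load(open('top.pkl','rb'))
def P(u,v,z):return ray(s,((u+.5)/7-.5+185,(v+.5)/7-.5+205),z)
c=P(283,287,.034);print('dial c',c)
hdg=lambda a,b:np.degrees(np.arctan2(*(b-a)[[1,0]]))
for n,u,v in(('zero',260,418),('green',187,385),('red',155,313)):
    p=P(u,v,.034);print(n,p,hdg(c,p))
a,b=P(247,283,.078),P(229,368,.078);print('ptr',a,b,hdg(a,b),hdg(c,b),np.linalg.norm(b[:2]-c[:2]))
print('disc',P(283,284,.044))
```

```text
dial c [0.5107377  0.20763415 0.034     ]
zero [0.46970234 0.21273548 0.034     ] 172.91361275070034
green [0.47937656 0.23622177 0.034     ] 137.6488907649696
red [0.50157735 0.24754557 0.034     ] 102.92648555852016
ptr [0.51254819 0.20766774 0.078     ] [0.48714247 0.21171203 0.078     ] 170.95508116292893 170.19464029708544 0.023945016241423374
disc [0.51187049 0.20521937 0.044     ]
```

```bash
python3 -m crank '[{"tx":3.66,"ty":-3.88},{"tx":3.66,"ty":-3.88},{"tx":3.66,"ty":-3.88},{"tx":3.66,"ty":-3.88},{"tx":3.66,"ty":-3.88},{"tx":3.66,"ty":-3.88},{"tx":3.66,"ty":-3.88},{"tx":3.66,"ty":-3.88},{"tx":3.66,"ty":-3.88},{"tx":3.66,"ty":-3.88},{"tx":3.66,"ty":-3.88},{"tx":3.66,"ty":-3.88}]'
```

```text
invalid input at $[0]: expected keys tx, ty, tz, twist, grip
```

```bash
python3 -m crank '[{"tx":3.66,"ty":-3.88,"tz":0,"twist":0,"grip":1},{"tx":3.66,"ty":-3.88,"tz":0,"twist":0,"grip":1},{"tx":3.66,"ty":-3.88,"tz":0,"twist":0,"grip":1},{"tx":3.66,"ty":-3.88,"tz":0,"twist":0,"grip":1},{"tx":3.66,"ty":-3.88,"tz":0,"twist":0,"grip":1},{"tx":3.66,"ty":-3.88,"tz":0,"twist":0,"grip":1},{"tx":3.66,"ty":-3.88,"tz":0,"twist":0,"grip":1},{"tx":3.66,"ty":-3.88,"tz":0,"twist":0,"grip":1},{"tx":3.66,"ty":-3.88,"tz":0,"twist":0,"grip":1},{"tx":3.66,"ty":-3.88,"tz":0,"twist":0,"grip":1}]'; python3 -c "
from bench import get_obs
o=get_obs();print(o['joint_positions'],o['ee_rot'],o['tool_pos'])"
```

```text
time: 1.65
tool_pos: [0.399, -0.0355, 0.2169]
ee_rot: [3.141, -0.001, 0.324]
wrist_force: [1.0, -0.7, 0.7]
width: 0.0939
[-2.30202030e-01 -2.54021070e-01  1.68625735e+00 -2.71192740e-04
  1.70788313e+00  1.01677405e+00] [ 3.14058914e+00 -1.11156307e-03  3.23783542e-01] [ 0.39901785 -0.03547259  0.21685291]
```

```bash
python3 -m crank '[{"tx":3.66,"ty":-3.88,"tz":0,"twist":0,"grip":1},{"tx":3.66,"ty":-3.88,"tz":0,"twist":0,"grip":1},{"tx":3.66,"ty":-3.88,"tz":0,"twist":0,"grip":1},{"tx":3.66,"ty":-3.88,"tz":0,"twist":0,"grip":1},{"tx":3.0,"ty":-3.2,"tz":0,"twist":0,"grip":1},{"tx":0,"ty":0,"tz":0,"twist":-10,"grip":1},{"tx":0,"ty":0,"tz":0,"twist":-10,"grip":1},{"tx":0,"ty":0,"tz":0,"twist":-10,"grip":1},{"tx":0,"ty":0,"tz":0,"twist":-10,"grip":1},{"tx":0,"ty":0,"tz":0,"twist":-10,"grip":1},{"tx":0,"ty":0,"tz":0,"twist":-10,"grip":1},{"tx":0,"ty":0,"tz":0,"twist":-10,"grip":1}]'; python3 -m crank '[{"tx":0,"ty":0,"tz":0,"twist":-10,"grip":1},{"tx":0,"ty":0,"tz":0,"twist":-10,"grip":1},{"tx":0,"ty":0,"tz":0,"twist":-10,"grip":1},{"tx":0,"ty":0,"tz":0,"twist":-10,"grip":1},{"tx":0,"ty":0,"tz":0,"twist":-10,"grip":1},{"tx":0,"ty":0,"tz":0,"twist":-10,"grip":1},{"tx":0,"ty":0,"tz":0,"twist":-10,"grip":1},{"tx":0,"ty":0,"tz":0,"twist":-10,"grip":1},{"tx":0,"ty":0,"tz":0,"twist":0,"grip":1},{"tx":0,"ty":0,"tz":0,"twist":0,"grip":1}]'
cat > w.py <<'E'
from bench import get_obs,cams
import cv2,sys,pickle,numpy as np
from scipy.spatial.transform import Rotation as Ro
o=get_obs();s=cams.snapshot('wrist')
print(o['time'],o['tool_pos'],np.degrees(o['ee_rot']),o['width'],o['joint_positions'].round(2))
R=Ro.from_euler('xyz',o['ee_rot']).as_matrix();T=np.eye(4);T[:3,:3]=R;T[:3,3]=o['tool_pos']
C=T@np.array(s['hand_eye']);W=np.linalg.inv(C);s['R']=W[:3,:3];s['t']=W[:3,3]
pickle.dump(s,open('wrist.pkl','wb'))
cv2.imwrite(sys.argv[1],s['frame'][:,:,::-1])
E
python3 w.py pics/w1.png
```

```text
time: 3.15
tool_pos: [0.5062, 0.1964, 0.2164]
ee_rot: [-3.142, 0.0, 1.551]
wrist_force: [-0.2, -0.6, -0.6]
width: 0.0938
time: 4.4
tool_pos: [0.5062, 0.1965, 0.2164]
ee_rot: [-3.142, 0.0, 2.939]
wrist_force: [-0.3, 0.2, 0.8]
width: 0.0937
4.4 [0.50619051 0.19647715 0.21642953] [-1.79997934e+02  9.81838693e-05  1.68414360e+02] 0.0937400999914533 [ 0.27  0.07  1.39 -0.    1.68 -1.1 ]
```

View pics/w1.png

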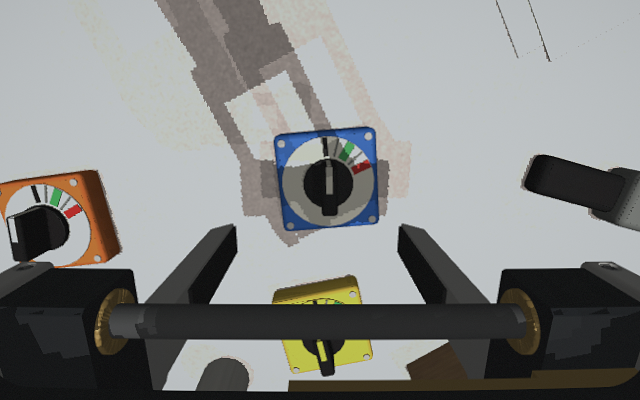

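The wrist view shows the blue timer at (327,180), yellow beyond it at (325,325) and orange at left (60,220). I'll measure the blue knob here.

Run:
```python
import pickle
from h import *
s=pickle.load(open('wrist.pkl','rb'));f=s['frame'][:,:,::-1]
x0,y0=270,120
c=f[y0:y0+120,x0:x0+120];cv2.imwrite('pics/w1c.png',cv2.resize(c,(600,600),interpolation=cv2.INTER_CUBIC))
m=cv2.inRange(cv2.cvtColor(np.ascontiguousarray(f),cv2.COLOR_BGR2HSV),(100,120,40),(130,255,255));mm=m*0;mm[y0:y0+120,x0:x0+120]=m[y0:y0+120,x0:x0+120]
r=cv2.minAreaRect(cv2.findNonZero(mm));print(r,ray(s,r[0],.034),[ray(s,p,.034).round(3) for p in cv2.boxPoints(r)])
```

```text
((327.673828125, 178.5279541015625), (97.3288345336914, 101.05801391601562), 85.10090637207031) [0.50868815 0.20892883 0.034     ] [array([0.451, 0.162, 0.034]), array([0.463, 0.267, 0.034]), array([0.571, 0.26 , 0.034]), array([0.558, 0.146, 0.034])]
```

View pics/w1c.png

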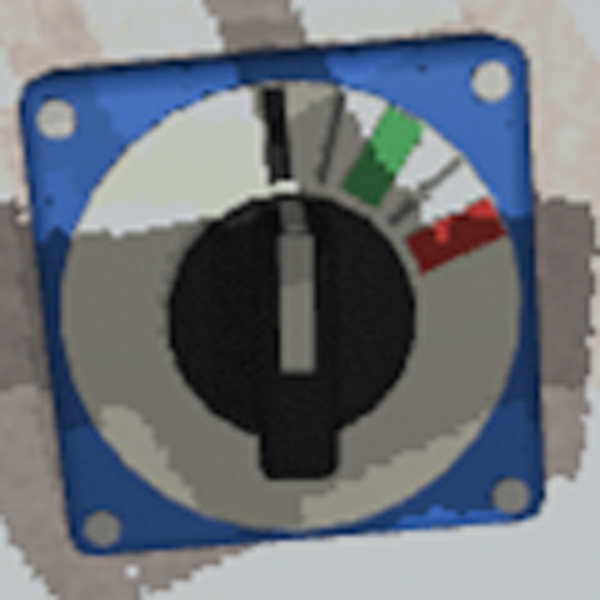

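Run:
```python
import pickle
from h import *
s=pickle.load(open('wrist.pkl','rb'))
def P(u,v,z):return ray(s,((u+.5)/5-.5+270,(v+.5)/5-.5+120),z)
hdg=lambda a,b:np.degrees(np.arctan2(*(b-a)[[1,0]]))
c=P(291,305,.034);print('dial',c,'disc',P(292,317,.044))
for n,u,v in(('zero',275,130),('green',384,155),('red',455,236)):print(n,hdg(c,P(u,v,.034)))
a=P(298,372,.078);b=P(294,234,.078);e=P(299,478,.078);b2=P(288,190,.078)
print('ptr',a,b,hdg(a,b),'bar end',e,hdg(e,b), 'far',b2,hdg(e,b2),np.linalg.norm(e-b2),(e+b2)/2)
# back-end corners and front
print([P(*q,.078).round(4) for q in((262,470),(337,470),(278,234),(316,234))])
```

```text
dial [0.51097876 0.20862237 0.034     ] disc [0.5114095  0.20842744 0.044     ]
zero 174.07458587213674
green 137.5969170290716
red 101.84326353592489
ptr [0.51467098 0.20783836 0.078     ] [0.48811204 0.2122163  0.078     ] 170.6396016138105 bar end [0.53578767 0.20394893 0.078     ] 170.16224223594955 far [0.47969921 0.21270663 0.078     ] 171.12544873928064 0.056768061420079674 [0.50774344 0.20832778 0.078     ]
[array([0.5327, 0.1972, 0.078 ]), array([0.5357, 0.2116, 0.078 ]), array([0.4875, 0.2093, 0.078 ]), array([0.4889, 0.2163, 0.078 ])]
```

```bash
python3 -m crank '[{"tx":0,"ty":0,"tz":0,"twist":-2.1,"grip":1},{"tx":-0.28,"ty":1.21,"tz":0,"twist":0,"grip":1},{"tx":0,"ty":0,"tz":3,"twist":0,"grip":1},{"tx":0,"ty":0,"tz":3,"twist":0,"grip":1},{"tx":0,"ty":0,"tz":3,"twist":0,"grip":1},{"tx":0,"ty":0,"tz":2,"twist":0,"grip":0.5},{"tx":0,"ty":0,"tz":0,"twist":0,"grip":0.5},{"tx":0,"ty":0,"tz":0,"twist":0,"grip":0.5}]'
python3 w.py pics/w2.png
```

```text
time: 5.45
tool_pos: [0.5116, 0.2085, 0.1074]
ee_rot: [3.141, 0.001, 2.979]
wrist_force: [-0.7, -0.0, 0.2]
width: 0.0674
5.45 [0.5116337  0.20845585 0.10741876] [1.79958232e+02 7.87932478e-02 1.70659303e+02] 0.06738821466185736 [ 0.28  0.14  1.53  0.    1.47 -1.12]
```

View pics/w2.png

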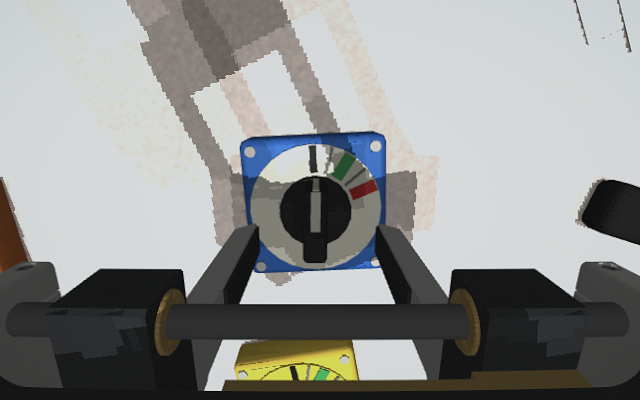

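The blue knob at (316,210) is midway between the fingertips at (255,230) and (385,230), so I'll descend and pinch.

```bash
python3 -m crank '[{"tx":0,"ty":0,"tz":2.3,"twist":0,"grip":0.5},{"tx":0,"ty":0,"tz":2.3,"twist":0,"grip":0.5},{"tx":0,"ty":0,"tz":0,"twist":0,"grip":0.5},{"tx":0,"ty":0,"tz":0,"twist":0,"grip":0},{"tx":0,"ty":0,"tz":0,"twist":0,"grip":0},{"tx":0,"ty":0,"tz":0,"twist":0,"grip":0},{"tx":0,"ty":0,"tz":0,"twist":0,"grip":0},{"tx":0,"ty":0,"tz":0,"twist":0,"grip":0}]'
python3 w.py pics/w3.png
```

```text
time: 6.5
tool_pos: [0.5113, 0.2073, 0.0613]
ee_rot: [-3.141, 0.001, 2.978]
wrist_force: [-0.3, -3.4, 4.5]
width: 0.0157
6.5 [0.5113292  0.20732816 0.06131987] [-1.79944044e+02  7.21581355e-02  1.70645976e+02] 0.01574181867683019 [ 0.28  0.17  1.59 -0.    1.38 -1.12]
```

View pics/w3.png

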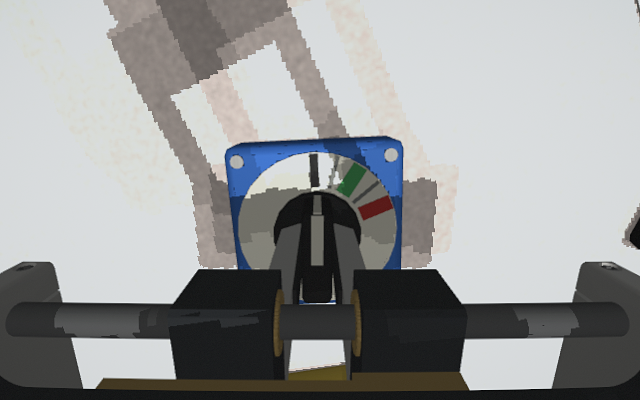

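The knob is gripped (width 15.7 mm, low forces). Now twisting clockwise about 76°.

```bash
python3 -m crank '[{"tx":0,"ty":0,"tz":0,"twist":3,"grip":0},{"tx":0,"ty":0,"tz":0,"twist":6,"grip":0},{"tx":0,"ty":0,"tz":0,"twist":7,"grip":0},{"tx":0,"ty":0,"tz":0,"twist":7,"grip":0}]'; python3 -m crank '[{"tx":0,"ty":0,"tz":0,"twist":7,"grip":0},{"tx":0,"ty":0,"tz":0,"twist":7,"grip":0},{"tx":0,"ty":0,"tz":0,"twist":7,"grip":0},{"tx":0,"ty":0,"tz":0,"twist":7,"grip":0},{"tx":0,"ty":0,"tz":0,"twist":7,"grip":0},{"tx":0,"ty":0,"tz":0,"twist":7,"grip":0},{"tx":0,"ty":0,"tz":0,"twist":7,"grip":0},{"tx":0,"ty":0,"tz":0,"twist":4,"grip":0},{"tx":0,"ty":0,"tz":0,"twist":0,"grip":0},{"tx":0,"ty":0,"tz":0,"twist":0,"grip":0}]'
python3 w.py pics/w4.png
```

```text
time: 7.05
tool_pos: [0.5115, 0.2077, 0.0613]
ee_rot: [3.141, 0.001, 2.573]
wrist_force: [-0.7, -2.6, 4.9]
width: 0.016
time: 8.3
tool_pos: [0.5122, 0.2081, 0.0613]
ee_rot: [3.138, -0.0, 1.653]
wrist_force: [3.0, -1.0, 4.2]
width: 0.0157
8.3 [0.51219389 0.20809248 0.06133153] [ 1.79820685e+02 -1.87315541e-02  9.46921198e+01] 0.015707676056823505 [ 0.28  0.17  1.59 -0.    1.38  0.2 ]
```

View pics/w4.png

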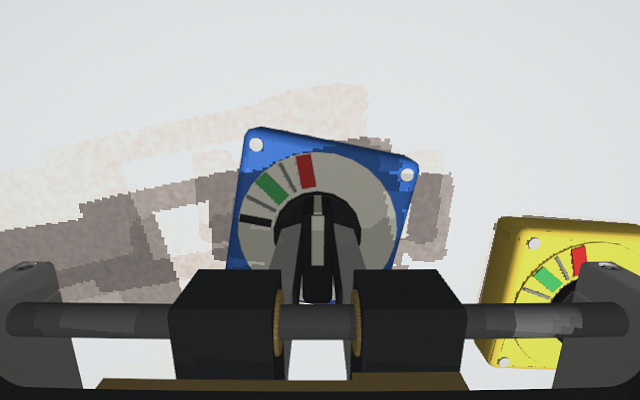

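The pointer (column 317) is about 8° clockwise past red (305,170), so the angle is about 1.35 rad. The green mark is at heading 137.6–138°, so I turn back 43°.

```bash
python3 -m crank '[{"tx":0,"ty":0,"tz":0,"twist":-3,"grip":0},{"tx":0,"ty":0,"tz":0,"twist":-6,"grip":0},{"tx":0,"ty":0,"tz":0,"twist":-7,"grip":0},{"tx":0,"ty":0,"tz":0,"twist":-7,"grip":0},{"tx":0,"ty":0,"tz":0,"twist":-7,"grip":0},{"tx":0,"ty":0,"tz":0,"twist":-7,"grip":0},{"tx":0,"ty":0,"tz":0,"twist":-4,"grip":0},{"tx":0,"ty":0,"tz":0,"twist":-2,"grip":0},{"tx":0,"ty":0,"tz":0,"twist":0,"grip":0},{"tx":0,"ty":0,"tz":0,"twist":0,"grip":0}]'
python3 w.py pics/w5.png
```

```text
time: 9.6
tool_pos: [0.5116, 0.2078, 0.0613]
ee_rot: [3.141, 0.001, 2.403]
wrist_force: [0.8, -3.4, 5.9]
width: 0.016
9.6 [0.51155551 0.20780844 0.06132321] [1.79942920e+02 7.95789405e-02 1.37698200e+02] 0.015954254878067488 [ 0.28  0.17  1.59 -0.    1.38 -0.55]
```

View pics/w5.png

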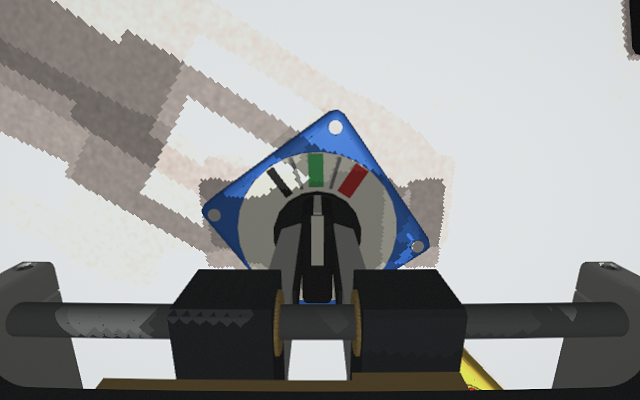

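The pointer lines up with the green mark (316,170). Releasing and lifting.

```bash
python3 -m crank '[{"tx":0,"ty":0,"tz":0,"twist":0,"grip":0.5},{"tx":0,"ty":0,"tz":0,"twist":0,"grip":0.5},{"tx":0,"ty":0,"tz":0,"twist":0,"grip":0.5},{"tx":0,"ty":0,"tz":0,"twist":0,"grip":0.5},{"tx":0,"ty":0,"tz":-2,"twist":0,"grip":0.5},{"tx":0,"ty":0,"tz":-3,"twist":0,"grip":0.5},{"tx":0,"ty":0,"tz":-3,"twist":0,"grip":0.5},{"tx":0,"ty":0,"tz":-3,"twist":0,"grip":0.5},{"tx":0,"ty":0,"tz":-3,"twist":0,"grip":0.5},{"tx":0,"ty":0,"tz":0,"twist":0,"grip":0.5},{"tx":0,"ty":0,"tz":0,"twist":0,"grip":0.5}]'
python3 w.py pics/w6.png
```

```text
time: 11.02
tool_pos: [0.5104, 0.2078, 0.199]
ee_rot: [-3.14, -0.001, 2.403]
wrist_force: [-0.4, -0.1, -1.0]
width: 0.0468
11.025 [0.51036817 0.20780404 0.19897684] [-1.79899272e+02 -5.86188279e-02  1.37657008e+02] 0.04683861494402928 [ 0.28  0.1   1.4  -0.    1.65 -0.55]
```

View pics/w6.png

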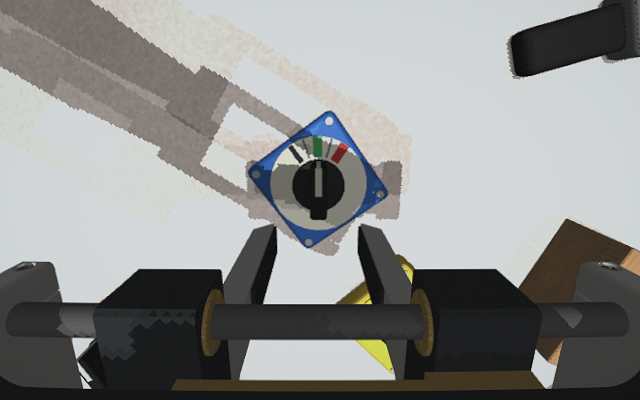

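The pointer (318,180) is on the green mark (318,147), and the gripper is open and clear. Handing in.

```bash
python3 -c "
from bench import ticket,get_obs
print(ticket.close_job());print(get_obs()['time'])"
```

```text
the job is handed in; nothing more can be done
None
the job is handed in; nothing more can be done
```

I twisted the blue timer's knob clockwise in one grasp until the pointer was about 8° past the red mark, by my estimate 1.35 rad. I then turned it back 43° to the green mark, let go and lifted clear at about 11 s.

- **Knob position:** the last wrist picture shows the pointer on the green mark. I estimate about 0.6 rad.
- **Gripper:** it is open, about 140 mm above where it held the knob, with wrist force near zero.
- **Other things:** the arm never went down near the orange timer, the yellow look-alike or the can. I took no final picture of the orange timer or the can.
- **Disagreements:** the top and wrist cameras differed by about 1–2° on mark headings and 1–2 mm on the axis, well within tolerance. One move command was refused for missing keys and caused no motion.

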